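# Check a patched ledge seam with a damp tester

## Task

Take the damp tester out of its stand and, with its sprung tip pressing in the groove, run it slowly (no more than a few centimetres a second) along the whole L-shaped seam of the white patch board, from the plain end round the corner to the screw head in the recess at the other end. Finish there while still holding the tester upright and still, its tip on the middle of that screw head and pushed in lightly, about half-way; do not let go. Never press the tip hard home, and leave the other things on the ledge where they are.

Things in the scene. Friction and masses are not known exactly. Their poses are not given: they have to be found in the camera images.
- tester_mid (a point): Centre of the damp tester, measured on its handle part, which is an upright grey plastic block 32 mm (its x) by 22 mm (its y) by 80 mm high (z up along the tester), 70 to 120 g. The flat top is 40 mm above this point, the shoulder 40 mm below. A round black nose, 14 mm in diameter, goes 30 mm down from the shoulder and a thin steel tip sticks out 15 mm more.
- stand: Fixed blue ceramic stand, 60 mm (x) by 120 mm (y), 55 mm high, origin at the centre of its underside. Two holes 19 mm wide, at y = -30 and +30 mm. The tester stands in the one at -30 with its shoulder on the stand's top, nose and tip hanging free in the hole (the other is empty); it comes out straight up and must rise 45 mm to be clear.
- tip (a point): Lowest point of the tester's steel tip, a pin 4 mm in diameter with a round end, on the tester's axis; out fully it is 85 mm below the middle of the tester's body. It moves up with the pin when that is pushed in. z points up along the tester.
- plunger (a joint): How far the sprung tip is pushed into the nose, in m: 0 fully out, 0.012 fully in (stop). The spring takes about 1.2 N to start, 3 N half-way (0.006) and 4.8 N fully in.
- seam_start (a point): Where the tracing starts: on the floor of the seam, 10 mm from its plain closed end. The seam is a 7 mm wide, 3 mm deep grey groove in the white patch board; its floor is 15 mm above the ledge. This point, seam_corner and screw lie on the floor on the groove's centre line and have the board's axes: y along the long leg towards the corner, x across, z up.
- seam_corner (a point): The seam's square corner, on its floor: 130 mm from seam_start along the board's +y. The short leg goes from here along the board's -x.
- screw (a point): Centre of the steel screw head (14 mm across, level with the seam's floor) in the 18 mm square recess where the short leg ends, 55 mm from the corner. Other, plain screw heads at the board's four corners are not in the seam.
- tester: The damp tester as a whole (with its plunger); origin at the centre of its shoulder, 40 mm below the middle of its body; z up along the tester.
- patch: The fixed white patch board, 154 mm (x) by 224 mm (y) with its thin aluminium edging, 18 mm high; origin at the centre of its underside, on the ledge.
- soap_dish: Bystander: white ceramic soap dish with a bar of soap, 85 x 120 x 28 mm; origin at the centre of its underside.
- nail_brush: Bystander: brown plastic nail brush, 40 x 90 x 30 mm, lying on its bristles; origin at the centre of its underside.
- steel_cup: Bystander: steel cup, 80 mm high, 72 mm across; origin at the centre of its underside.
- jug: Bystander: yellow plastic jug, 160 mm high, 128 mm across, with a side handle; origin at the centre of its underside.
- bottle: Bystander: green bottle, 150 mm high, 56 mm across; origin at the centre of its underside.
- bowl: Bystander: aluminium bowl, 45 mm high, 110 mm across; origin at the centre of its underside.
There are look-alikes about, which are no part of the job. What is shaped like the tester but yellow is not meant.

How it is judged:
By the outcome, as a careful person would: the job done as asked, in the order asked, and still so for the second after the job is handed in, while the arm keeps its last pose, push and grip.
It also fails if it takes over 54 s, if anything falls off the work surface, if the arm or the gripper's body presses on something with over 40 N, if the wrist force passes 120 N, or if a joint passes its speed limit or range.

## Robot

A 6-joint arm with a two-finger parallel gripper is mounted at the origin on the work surface. World frame = base frame: x ahead of the robot, y to its left, z up, the work surface at z = 0. Lengths are in mm, angles in rad, forces in N, time in s.
With the tool pointing down it reaches from about 350 to 875 mm from the base axis. Payload 4.2 kg.
Tool frame: the origin (TCP) lies at the very end of the fingers, on their centre line; the grasp point (between the pads) lies 19 mm behind it; z points along the fingers, y is the direction in which the jaws open and shut (so a half turn about z gives the same grasp; the last joint's range is limited). The gripper opens to 85 mm and grips with 20 to 120 N. Pads are 22 mm wide; open, the fingers measure 114 mm over their backs; the gripper's body (76 mm by 85 mm) begins 54 mm behind the grasp point. The pads swing forward as they close: fully open they stand 13 mm farther back than shut.
Start: joints at [1.374, 0.385, 0.008, 0, -1.194, -0.259], TCP at [275.079, 561.187, 192.612] pointing down, gripper open.
Joint ranges: [-3.14, 3.14], [-1.21, 2.06], [-1.07, 1.41], [-3.16, 2.05], [-2.99, -0.16], [-3.1, 3.1]. Speed limits (rad/s): [2.79, 2.79, 3.14, 3.14, 3.14, 3.14].

## Interface

Orientations are given as a unit quaternion [x, y, z, w].
In Python, from bench import arm gives the robot as it stands.
- The arm moves only by the tool apply_moves, never from a script. Its argument "plan" is one flat list of numbers, 5 for each row, row after row: the gripper's target within -1 to 1 (shut at 1, half-way at 0, fully open at -1), then the shift along the world's x, y, z in m, then the turn about the world's z in degrees. A call has 1 to 8 rows; each row is the pose to reach, as a shift and turn from the pose commanded when the call began; what a row does not reach only later rows make up. A row lasts 1/12 s, in which the tool goes at most 41.7 mm and 7.16 degrees, less where a joint would pass 70% of its speed; a pose out of reach is approached as far as the arm can. A call with a gripper value outside its range is refused whole. The fingers move at their own pace and stop on an object; the grip force is fixed at half the most. Time passes only in rows, so rows that repeat a pose let the fingers close. It gives the time, the measured TCP pose, the force and the opening at its end, in the units of the state.
- arm.read_state(): the state, without advancing time (a new reading comes with each control period).
- arm.get_image(name): name is "scene" or "top" or "wrist"; returns a dict with "color" (384x512x3 uint8, red, green, blue), "range_z" (384x512 float32, mm along the optical axis (not along the pixel's ray), 0 where there is no reading), "camera_matrix" (3x3 intrinsics, pixels), "k1" (the pictures are not rectified: a ray, as slopes to the right and down, at radius r is drawn at 1 + k1 r^2 times it, then the intrinsics apply), "camera_from_world" (4x4, takes a point from world to camera coordinates); the wrist camera has in their place "mount" (4x4, takes a point from camera to tool coordinates, whose origin is the TCP and whose axes are the flange's). Camera axes: x right, y down, z forward; pixel columns grow to the right and rows downward; lengths in mm; the calibration is good to about 2 mm. A picture is of the moment at which its call begins: read the wrist's pose just before it.
- arm.job_done(): hands the job in, once; it reports no verdict.
The state is a dict: "clock": time; "joints": joint angles; "joint_vel": joint speeds; "joint_efforts": joint torques, N m; "position": TCP position; "ee_rot": TCP orientation; "contact_force": force on the tool from outside, world axes, zero at the start; "wrist_torque": the same for the moment, N m; "gripper_width": finger opening in mm.
Only numpy, scipy, OpenCV 4.12 (cv2) and the standard library are available. Lean on these libraries where they do the work, as an engineer would, in place of code of your own. Each camera call takes 0.05 s, during which the arm holds its last target.

## Working session

There is one attempt and no reset: what is moved stays moved. The work goes in short steps, Python scripts to look and compute and a tool call to move; the robot and the scene stay as the last step left them, time stands still between calls to the robot, and variables do not carry over. Pictures are saved under pics/ and viewed, and the job is handed in when it is done.

Besides the shell and the picture viewer there is one more tool, called as name(argument=value, ...), one argument or row to a line, values as JSON. apply_moves: Moves the arm, as the interface text tells. Its arguments: {"type":"object","properties":{"plan":{"type":"array","items":{"type":"number"}}},"required":["plan"]}

```bash
ls; mkdir -p pics
python3 - <<'E'
from bench import arm
import cv2,numpy as np
s=arm.read_state(); print(s)
for n in ["scene","top","wrist"]:
    d=arm.get_image(n)
    np.save(f"{n}0.npy",d,allow_pickle=True)
    cv2.imwrite(f"pics/{n}0.png",d["color"][:,:,::-1])
    print(n,d["camera_matrix"],d["k1"],d.get("camera_from_world",d.get("mount")))
E
```

```text
pics
{'clock': 0.0, 'joints': array([ 1.37359752e+00,  3.85577849e-01,  6.63951763e-03, -4.97341008e-04,
       -1.19402840e+00, -2.58619910e-01]), 'joint_vel': array([ 0.00044952, -0.00227183, -0.00093172, -0.00028088, -0.00234923,
        0.00145987]), 'joint_efforts': array([ 1.17845324e-03, -3.92295527e+01,  1.88399345e+01,  4.18614373e+00,
       -4.59312359e-03, -1.54836624e-06]), 'position': array([274.8043268 , 560.59722474, 191.5144473 ]), 'ee_rot': array([ 9.74119554e-01, -2.26030667e-01, -1.97698133e-04,  1.09178588e-03]), 'contact_force': array([-0.20315921, -0.09786674,  0.1954611 ]), 'wrist_torque': array([-0.04547834, -0.00868956, -0.02216686]), 'gripper_width': 85.50809122178158}
scene [[420.28471163   0.         257.65296483]
 [  0.         420.28471163 192.2816608 ]
 [  0.           0.           1.        ]] 0.034586937837830664 [[-5.79684543e-01  8.14778283e-01  1.01084410e-02  3.12554300e+02]
 [ 6.47845857e-01  4.68371677e-01 -6.00769271e-01 -3.67901489e+02]
 [-4.94228263e-01 -3.41707949e-01 -7.99358557e-01  1.41069065e+03]
 [ 0.00000000e+00  0.00000000e+00  0.000
[... 171 characters left out ...]
3264113 [[-1.09536837e-01 -9.93974470e-01 -4.05383020e-03  9.62696857e+01]
 [-9.72980043e-01  1.08055407e-01 -2.04043782e-01  5.89845034e+02]
 [ 2.03252349e-01 -1.84060147e-02 -9.78953370e-01  1.11484908e+03]
 [ 0.00000000e+00  0.00000000e+00  0.00000000e+00  1.00000000e+00]]
wrist [[281.50593341   0.         256.57891822]
 [  0.         281.50593341 189.8507494 ]
 [  0.           0.           1.        ]] -0.052668693159227196 [[ 3.14592268e-04 -9.63596817e-01 -2.67359450e-01  6.80571609e+01]
 [ 9.99999726e-01  1.24146317e-04  7.29224969e-04  5.50546675e-01]
 [-6.69487168e-04 -2.67359606e-01  9.63596592e-01 -1.81386081e+02]
 [ 0.00000000e+00  0.00000000e+00  0.00000000e+00  1.00000000e+00]]
```

View pics/scene0.png

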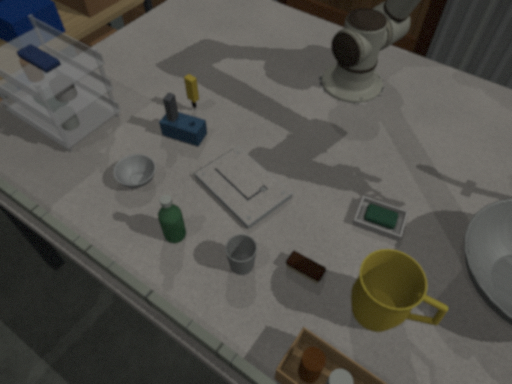

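View pics/top0.png

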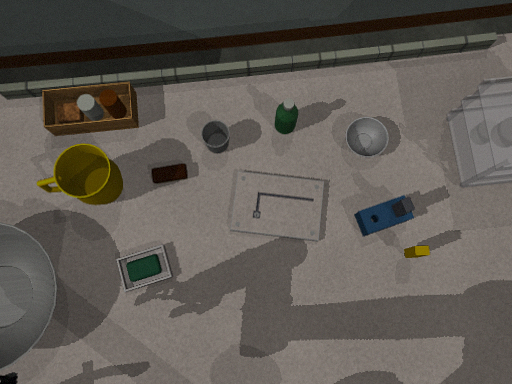

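View pics/wrist0.png

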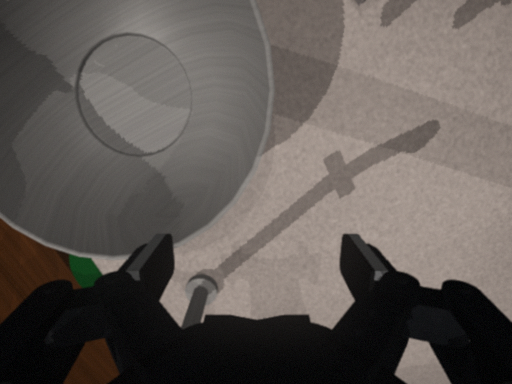

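The scene picture shows the blue stand at (183,128) with a grey tester, and a yellow look-alike at (192,90). The top picture shows the patch at (279,205), with its seam running from (313,199) through the corner (260,195) to the recess (256,214). It also shows the grey tester at (403,206) and the yellow one at (417,252). I want the grey tester, because it stands in the blue stand. Next I'll take an enlarged crop to confirm this and do the measurements.

```bash
cat > h.py <<'E'
import numpy as np,cv2
from scipy.spatial.transform import Rotation as R
def und(d,px):
    px=np.asarray(px,float).reshape(-1,2);K=d["camera_matrix"]
    D=np.array([d["k1"],0,0,0,0.])
    return cv2.undistortPoints(px.reshape(-1,1,2),K,D).reshape(-1,2)
def ray(d,px,T_wc=None):
    s=und(d,px)
    if T_wc is None: T_wc=np.linalg.inv(d["camera_from_world"])
    v=np.c_[s,np.ones(len(s))]@T_wc[:3,:3].T
    return T_wc[:3,3],v
def onplane(d,px,z,T_wc=None):
    o,v=ray(d,px,T_wc); t=(z-o[2])/v[:,2]; return o+v*t[:,None]
def wristT(d,s):
    T=np.eye(4);T[:3,:3]=R.from_quat(s["ee_rot"]).as_matrix();T[:3,3]=s["position"]; return T@d["mount"]
def load(n): return np.load(n,allow_pickle=True).item()
E
python3 - <<'E'
from h import *
t=load("top0.npy");c=t["color"][:,:,::-1]
a=cv2.resize(c[155:255,220:330],None,fx=5,fy=5,interpolation=cv2.INTER_CUBIC)
b=cv2.resize(c[180:270,345:445],None,fx=5,fy=5,interpolation=cv2.INTER_CUBIC)
cv2.imwrite("pics/a.png",cv2.convertScaleAbs(a,alpha=1.5));cv2.imwrite("pics/b.png",cv2.convertScaleAbs(b,alpha=2))
s=load("scene0.npy")["color"][:,:,::-1]
cv2.imwrite("pics/c.png",cv2.convertScaleAbs(cv2.resize(s[60:230,140:300],None,fx=4,fy=3.5,interpolation=cv2.INTER_CUBIC),alpha=1.5))
print(onplane(t,[[313,199],[260,195],[256,214]],15).round(1))
print(onplane(t,[[403,206]],135).round(1),onplane(t,[[417,252]],100).round(1))
E
```

```text
[[ 570.8 -125.1   15. ]
 [ 596.1    8.5   15. ]
 [ 548.2   24.3   15. ]]
[[ 510.9 -308.2  135. ]] [[ 406.3 -332.4  100. ]]
```

View pics/a.png

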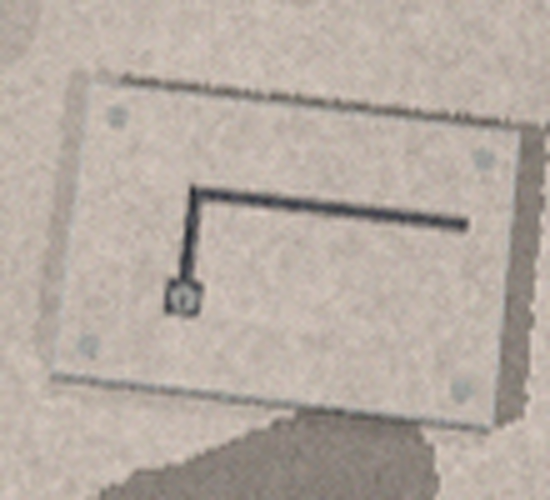

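View pics/b.png

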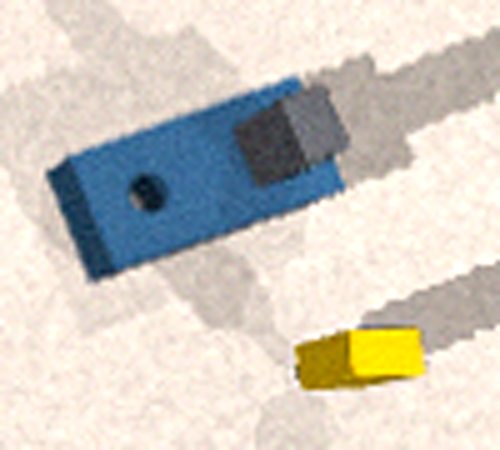

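View pics/c.png

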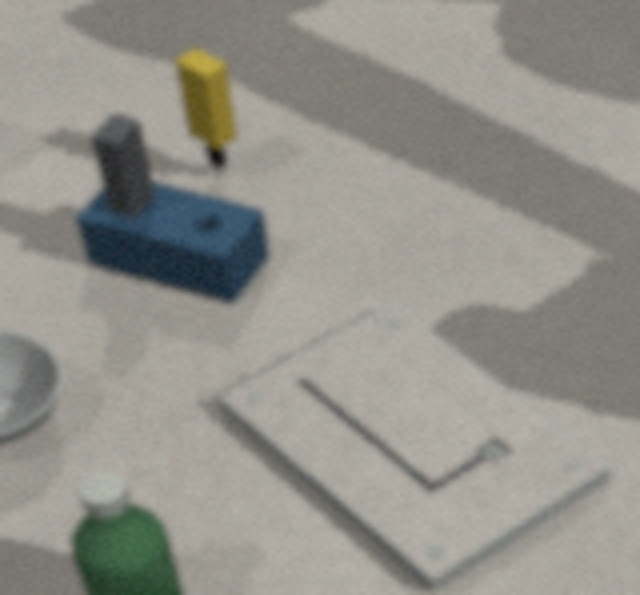

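The crops confirm that the grey tester is standing in the blue stand's hole at the far end, with its top face near (408,204) in the top picture. The yellow one stands apart. Next I'll measure the tester and the seam from the two fixed cameras.

Run:
```python
from h import *
t=load("top0.npy")
o=np.array([345,180]);
# pixel centers for resize x5: src=(dst+.5)/5-.5
f=lambda p,o,sx=5,sy=5:(np.array(p,float)+.5)/[sx,sy]-.5+o
tt=onplane(t,f([[280,97],[328,83],[350,137],[305,165]],o),135);print(tt.round(1),tt.mean(0))
st=onplane(t,f([[72,157],[298,77],[345,187],[115,262]],o),55);print(st.round(1),st.mean(0))
h=onplane(t,f([[150,192]],o),55);print("hole",h)
e=st[1]+st[2]-st[0]-st[3];print("stand -y dir deg",np.degrees(np.arctan2(e[1],e[0])))
c=st.mean(0);hv=c-h[0];print("tester pred",c+hv, "by 60mm", h[0]+60*e/np.linalg.norm(e))
s=load("scene0.npy");o2=np.array([140,60])
print("scene tester top",onplane(s,f([[97,135],[119,115],[140,127],[119,147]],o2,4,3.5),135).mean(0))
print("scene hole",onplane(s,f([[210,221]],o2,4,3.5),55))
# seam
oa=np.array([220,155])
print("top seam",onplane(t,f([[466,223],[194,192],[183,297]],oa),16).round(1))
b=onplane(t,f([[92,78],[522,124],[494,430],[54,378]],oa),18);print(b.round(1),b.mean(0))
print("scene seam",onplane(s,f([[304,382],[432,486],[493,450]],o2,4,3.5),16).round(1))
st0=R.from_quat([0.974119554,-0.226030667,0,0]).as_matrix();print(st0.round(3),"tool y deg",np.degrees(np.arctan2(st0[1,1],st0[0,1])))
```

```text
[[ 527.5 -305.6  135. ]
 [ 531.6 -328.3  135. ]
 [ 505.8 -333.6  135. ]
 [ 495.2 -311.3  135. ]] [ 515.02830829 -319.71007141  135.        ]
[[ 521.6 -226.8   55. ]
 [ 549.1 -342.7   55. ]
 [ 492.6 -355.5   55. ]
 [ 468.3 -239.3   55. ]] [ 507.88959853 -291.06867062   55.        ]
hole [[ 500.35034474 -261.70112983   55.        ]]
stand -y dir deg -77.39506241379108
tester pred [ 515.42885233 -320.43621141   55.        ] by 60mm [ 513.44398528 -320.25500739   55.        ]
scene tester top [ 517.56761593 -313.80732916  135.        ]
scene hole [[ 498.981326   -260.22848219   55.        ]]
top seam [[ 570.2 -124.3   16. ]
 [ 601.6   12.1   16. ]
 [ 548.    23.8   16. ]]
[[ 666.9   57.9   18. ]
 [ 618.1 -159.7   18. ]
 [ 463.6 -123.5   18. ]
 [ 513.8   93.1   18. ]] [565.59899604 -33.05150924  18.        ]
scene seam [[ 569.9 -120.3   16. ]
 [ 599.9   10.9   16. ]
 [ 548.9   23.7   16. ]]
[[ 0.898 -0.44   0.   ]
 [-0.44  -0.898 -0.   ]
 [ 0.     0.    -1.   ]] tool y deg -116.12700134686318
```

apply_moves(
  plan=[-1, 0.03, -0.04, 0.04, -7, -1, 0.08, -0.293, 0.06, -47, -1, 0.08, -0.293, 0.06, -47, -1, 0.08, -0.293, 0.06, -47, -1, 0.08, -0.293, 0.06, -47, -1, 0.08, -0.293, 0.06, -47, -1, 0.08, -0.293, 0.06, -47, -1, 0.08, -0.293, 0.06, -47],
)

```text
clock: 0.82
position: [354.9, 264.9, 253.2]
ee_rot: [0.802, -0.597, -0.0, -0.0]
contact_force: [0.6, -0.6, 0.1]
gripper_width: 85.5
```

apply_moves(
  plan=[-1, 0.09, -0.293, 0, -47, -1, 0.09, -0.293, 0, -47, -1, 0.09, -0.293, 0, -47, -1, 0.09, -0.293, 0, -47, -1, 0.09, -0.293, 0, -47, -1, 0.09, -0.293, 0, -47, -1, 0.09, -0.293, 0, -47, -1, 0.09, -0.293, 0, -47],
)

```text
clock: 1.48
position: [445.3, -28.6, 252.4]
ee_rot: [-0.496, 0.868, -0.0, -0.0]
contact_force: [-0.3, 0.7, -0.2]
gripper_width: 85.5
```

apply_moves(
  plan=[-1, 0.07, -0.291, -0.04, -47.3, -1, 0.07, -0.291, -0.04, -47.3, -1, 0.07, -0.291, -0.04, -47.3, -1, 0.07, -0.291, -0.04, -47.3, -1, 0.07, -0.291, -0.04, -47.3, -1, 0.07, -0.291, -0.04, -47.3, -1, 0.07, -0.291, -0.04, -47.3, -1, 0.07, -0.291, -0.04, -47.3],
)

```text
clock: 2.15
position: [514.9, -320.3, 209.9]
ee_rot: [-0.106, 0.994, 0.0, -0.002]
contact_force: [1.4, 0.8, -0.1]
gripper_width: 85.6
```

Run:
```python
from h import *
from bench import arm
s=arm.read_state(); print(s["position"],s["ee_rot"],s["joints"])
d=arm.get_image("wrist"); d["s"]=s; np.save("w1.npy",d,allow_pickle=True)
cv2.imwrite("pics/w1.png",cv2.convertScaleAbs(cv2.resize(d["color"][:,:,::-1],None,fx=1.5,fy=1.5),alpha=1.5))
m=R.from_quat(s["ee_rot"]).as_matrix();print("tool y deg",np.degrees(np.arctan2(m[1,1],m[0,1])))
```

```text
[ 514.90154443 -320.29066482  209.94526177] [-1.06216729e-01  9.94341782e-01  3.13710544e-04 -1.52597960e-03] [-2.89449868e-01  3.43519019e-01 -1.05559281e-02  6.36792945e-04
 -1.21977931e+00 -1.06873113e+00]
tool y deg 102.1944783640783
```

View pics/w1.png

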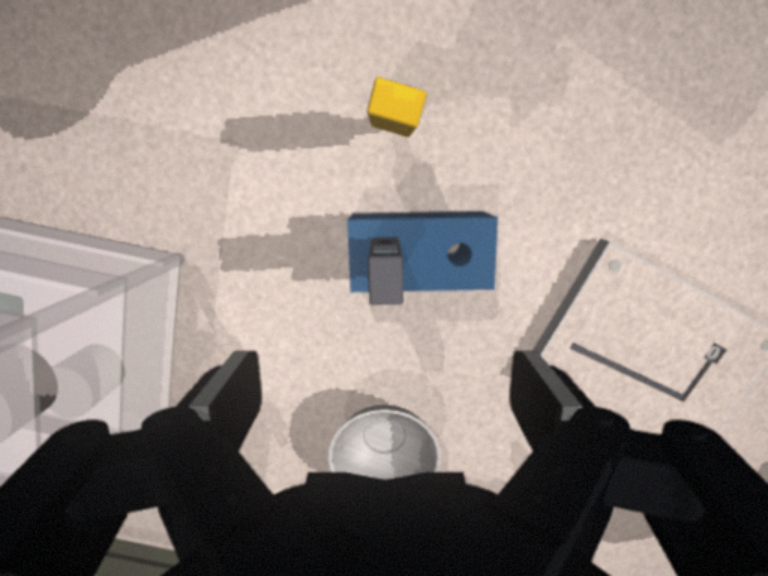

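Run:
```python
from h import *
d=load("w1.npy");T=wristT(d,d["s"])
g=lambda p:(np.array(p,float)+.5)/1.5-.5
p=onplane(d,g([[370,256],[400,256],[403,303],[370,303]]),135,T);print(p.round(1),p.mean(0))
print("hole",onplane(d,g([[459.5,254]]),55,T))
q=onplane(d,g([[348,215],[497,217],[495,289],[350,291]]),55,T);print(q.round(1),q.mean(0));e=q[0]+q[3]-q[1]-q[2];print(np.degrees(np.arctan2(e[1],e[0])))
print("seam",onplane(d,g([[573,347],[684,397],[715,353]]),16,T).round(1))
```

```text
[[ 501.9 -333.4  135. ]
 [ 497.9 -315.3  135. ]
 [ 527.3 -306.7  135. ]
 [ 531.8 -327.2  135. ]] [ 514.70679867 -320.64248862  135.        ]
hole [[ 501.39249188 -262.18740858   55.        ]]
[[ 489.7 -356.6   55. ]
 [ 466.  -240.6   55. ]
 [ 523.7 -225.6   55. ]
 [ 550.9 -343.1   55. ]] [ 507.58855595 -291.4688277    55.        ]
-77.70550307880396
seam [[ 572.7 -121.4   16. ]
 [ 602.1   13.1   16. ]
 [ 549.4   25.    16. ]]
```

apply_moves(
  plan=[-1, 0, 0, -0.03, 0, -1, 0, 0, -0.06, 0, -1, 0, 0, -0.09, 0, -1, 0, 0, -0.11, 0, -1, 0, 0, -0.125, 0, -1, 0, 0, -0.136, 0, -1, 0, 0, -0.136, 0, -1, 0, 0, -0.136, 0],
)

```text
clock: 2.87
position: [515.2, -315.4, 76.8]
ee_rot: [-0.11, 0.994, -0.0, -0.0]
contact_force: [-0.4, -0.4, 1.3]
gripper_width: 85.4
```

Run:
```python
from h import *
from bench import arm
s=arm.read_state(); print(s["position"],s["contact_force"])
d=arm.get_image("wrist"); d["s"]=s; np.save("w2.npy",d,allow_pickle=True)
cv2.imwrite("pics/w2.png",cv2.convertScaleAbs(d["color"][:,:,::-1],alpha=1.5))
```

```text
[ 515.22145617 -315.39349755   76.84114397] [-0.38562517 -0.43776088  1.30788539]
```

View pics/w2.png

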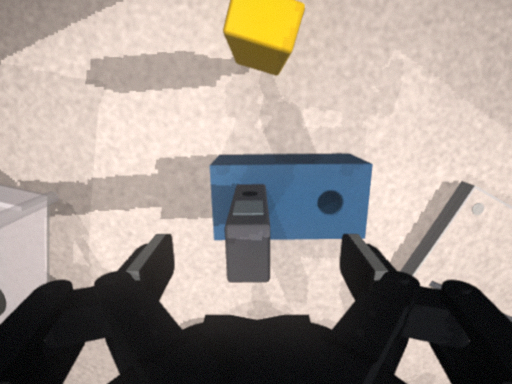

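Run:
```python
from h import *
d=load("w2.npy");T=wristT(d,d["s"])
p=onplane(d,[[228,223],[269,223],[270,281],[227,281]],135,T);print(p.round(1),p.mean(0))
print("hole",onplane(d,[[330.5,202]],55,T))
s=d["s"];m=R.from_quat(s["ee_rot"]).as_matrix();print("tool y deg",np.degrees(np.arctan2(m[1,1],m[0,1])))
```

```text
[[ 501.  -333.   135. ]
 [ 496.8 -314.1  135. ]
 [ 527.2 -306.4  135. ]
 [ 532.  -327.5  135. ]] [ 514.2759731  -320.23797487  135.        ]
hole [[ 501.11910434 -261.59474916   55.        ]]
tool y deg 102.65125651424432
```

apply_moves(
  plan=[-1, -0.0006, -0.0048, -0.001, 0, -1, -0.0006, -0.0048, -0.001, 0, -1, -0.0006, -0.0048, -0.001, 0, 0.5, -0.0006, -0.0048, -0.001, 0, 1, -0.0006, -0.0048, -0.001, 0, 1, -0.0006, -0.0048, -0.001, 0, 1, -0.0006, -0.0048, -0.001, 0, 1, -0.0006, -0.0048, -0.001, 0],
)

```text
clock: 3.58
position: [514.5, -320.6, 75.6]
ee_rot: [-0.11, 0.994, 0.0, -0.0]
contact_force: [-0.2, -0.4, 0.2]
gripper_width: 25.6
```

apply_moves(
  plan=[1, 0, 0, 0, 0, 1, 0, 0, 0, 0, 1, 0, 0, 0, 0, 1, 0, 0, 0, 0, 1, 0, 0, 0, 0, 1, 0, 0, 0, 0],
)

```text
clock: 4.08
position: [514.7, -320.7, 75.8]
ee_rot: [-0.11, 0.994, -0.0, 0.0]
contact_force: [-0.3, 1.0, 2.4]
gripper_width: 21.1
```

Run:
```python
from h import *
from bench import arm
s=arm.read_state(); print(s["position"],s["contact_force"],s["wrist_torque"],s["gripper_width"])
d=arm.get_image("wrist"); d["s"]=s; np.save("w3.npy",d,allow_pickle=True)
cv2.imwrite("pics/w3.png",cv2.convertScaleAbs(d["color"][:,:,::-1],alpha=1.5))
```

```text
[ 514.70200099 -320.67864528   75.80611609] [-0.25131698  0.98245578  2.38860053] [ 0.15663073 -0.06724965  0.02743478] 21.055627168157745
```

View pics/w3.png

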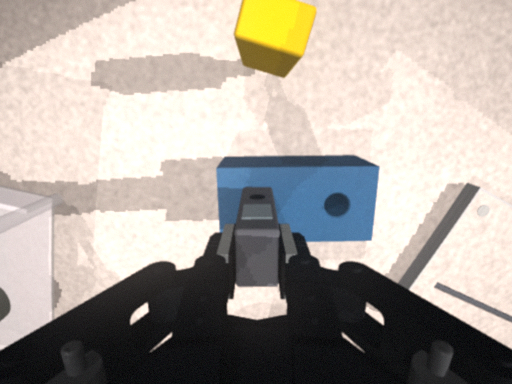

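apply_moves(
  plan=[1, 0, 0, 0.006, 0, 1, 0, 0, 0.016, 0, 1, 0, 0, 0.026, 0, 1, 0, 0, 0.036, 0, 1, 0, 0, 0.046, 0, 1, 0, 0, 0.056, 0, 1, 0, 0, 0.066, 0, 1, 0, 0, 0.07, 0],
)

```text
clock: 4.8
position: [515.4, -321.1, 148.0]
ee_rot: [-0.11, 0.994, -0.001, 0.001]
contact_force: [-0.2, 0.2, -0.2]
gripper_width: 20.5
```

apply_moves(
  plan=[1, 0.01, 0.02, 0, 0, 1, 0.02, 0.05, 0, 0, 1, 0.03, 0.085, 0, 0, 1, 0.04, 0.12, 0, 0, 1, 0.048, 0.15, 0, 0, 1, 0.054, 0.18, 0, 0, 1, 0.057, 0.205, 0, 0, 1, 0.057, 0.205, 0, 0],
)

```text
clock: 5.47
position: [572.2, -111.8, 145.8]
ee_rot: [-0.112, 0.994, 0.0, 0.0]
contact_force: [-0.2, -1.0, -1.7]
gripper_width: 20.5
```

```bash
cat > snap.py <<'E'
import sys
from h import *
from bench import arm
n=sys.argv[1]
s=arm.read_state(); print(s["clock"],s["position"].round(2),s["contact_force"].round(2),s["wrist_torque"].round(3),s["gripper_width"])
for c in sys.argv[2:]:
    d=arm.get_image(c); d["s"]=s; np.save(f"{c}{n}.npy",d,allow_pickle=True)
    cv2.imwrite(f"pics/{c}{n}.png",cv2.convertScaleAbs(cv2.resize(d["color"][:,:,::-1],None,fx=1.5,fy=1.5),alpha=1.5))
E
python3 snap.py 4 wrist scene
```

```text
5.4667 [ 572.16 -111.77  145.79] [-0.21 -1.   -1.67] [-0.084  0.044  0.017] 20.454120938264033
```

View pics/wrist4.png

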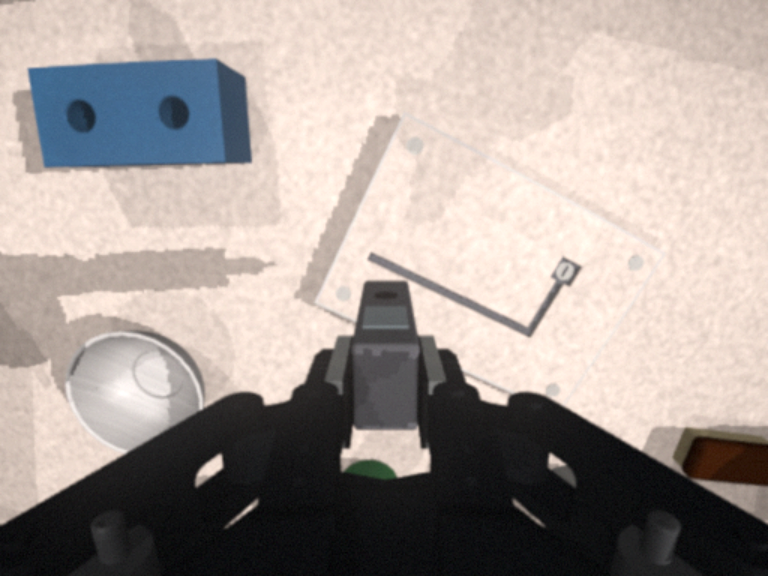

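View pics/scene4.png

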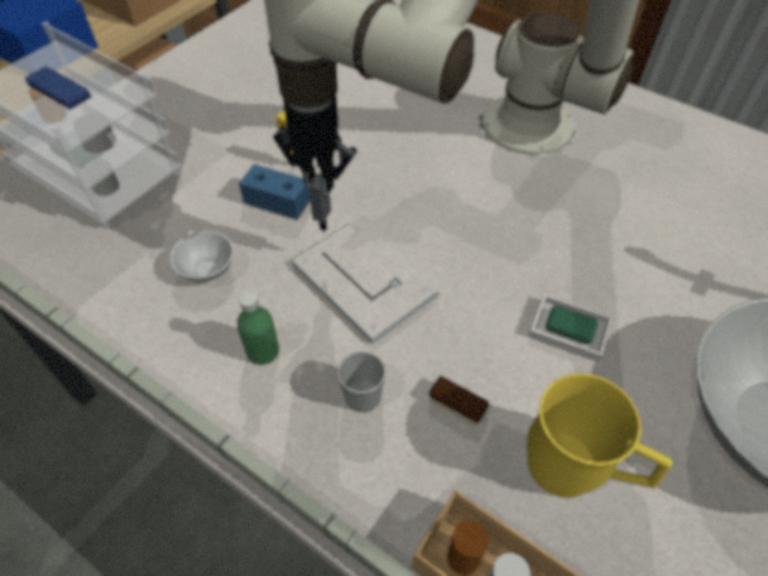

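apply_moves(
  plan=[1, 0, 0, 0, 0, 1, 0, 0, 0, 0, 1, 0, 0, 0, 0, 1, 0, 0, 0, 0],
)

```text
clock: 5.9
position: [571.3, -116.5, 145.6]
ee_rot: [-0.109, 0.994, 0.0, -0.0]
contact_force: [-0.1, 0.2, -1.5]
gripper_width: 20.5
```

```bash
python3 snap.py 5 wrist top
python3 - <<'E'
from h import *
d=load("wrist5.npy");s=d["s"]
c=cv2.convertScaleAbs(d["color"][:,:,::-1],alpha=1.5)
cv2.imwrite("pics/w5s.png",cv2.resize(c[150:245,225:405],None,fx=4,fy=4,interpolation=cv2.INTER_CUBIC))
cv2.imwrite("pics/w5t.png",cv2.resize(c[170:300,195:325],None,fx=4,fy=4,interpolation=cv2.INTER_CUBIC))
print(s["ee_rot"])
E
```

```text
5.9 [ 571.25 -116.54  145.57] [-0.06  0.23 -1.54] [0.001 0.003 0.028] 20.545425050815975
[-1.08832192e-01  9.94060133e-01  1.55911914e-05 -7.88183603e-05]
```

View pics/w5s.png

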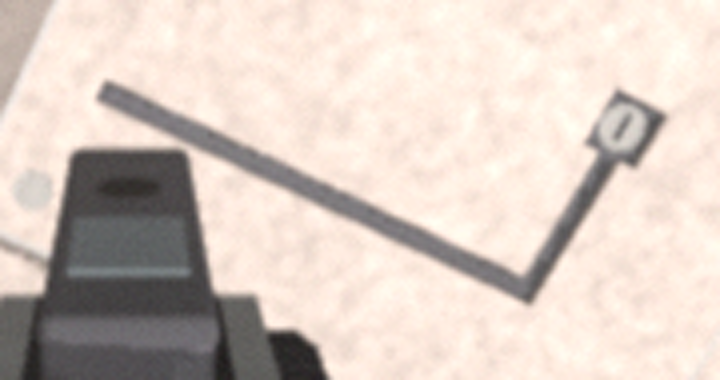

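View pics/w5t.png

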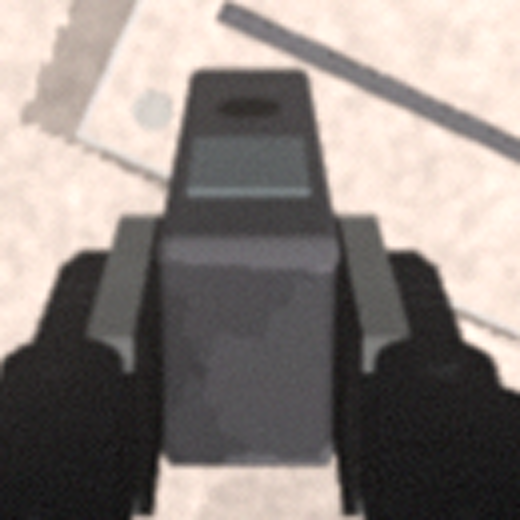

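View pics/top5.png

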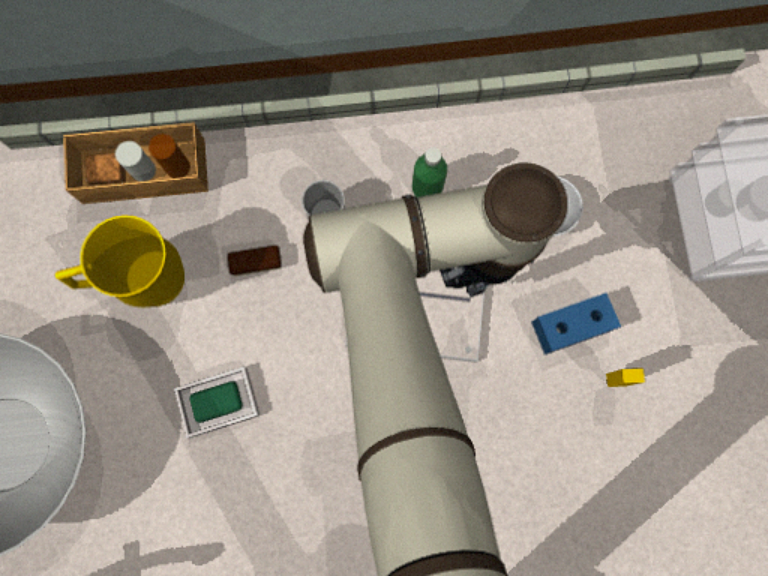

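Run:
```python
from h import *
d=load("wrist5.npy");s=d["s"];T=wristT(d,s)
g=cv2.cvtColor(d["color"],cv2.COLOR_RGB2GRAY).astype(float)
g=cv2.GaussianBlur(g,(0,0),0.7)
def cast(p,z):return onplane(d,p,z,T)
f=lambda p:(np.array(p,float)+.5)/4-.5+np.array([225,150])
A,C,S=f([[106,91],[525,290],[616,150]])
def leg(P,Q,lo,hi):
    # sample perpendicular profiles, half-level mid
    u=(Q-P)/np.linalg.norm(Q-P);n=np.array([-u[1],u[0]]);out=[];w=[]
    for t in np.linspace(lo,hi,40):
        o=P+(Q-P)*t; k=np.arange(-8,8.01,.1)
        pts=(o+k[:,None]*n).astype(np.float32)
        v=cv2.remap(g.astype(np.float32),pts[:,0][None],pts[:,1][None],cv2.INTER_LINEAR)[0]
        i0=np.argmin(v[40:121])+40;h=(np.median(np.r_[v[:25],v[-25:]])+v[i0])/2
        a=i0
        while a>0 and v[a]<h:a-=1
        b=i0
        while b<len(v)-1 and v[b]<h:b+=1
        if 0<a and b<len(v)-1: out.append(o+n*(k[a]+k[b])/2);w.append((k[b]-k[a]))
    return np.array(out),np.array(w)
res=[]
for P,Q,lo,hi in[(A,C,.3,.95),(C,S,.1,.85)]:
    o,w=leg(P,Q,lo,hi); X=cast(o,18)[:,:2]
    vx,vy,x0,y0=cv2.fitLine(X.astype(np.float32),cv2.DIST_HUBER,0,.01,.01).ravel()
    r=(X-[x0,y0])@np.array([-vy,vx]);print("n",len(o),"w",np.median(w),"rms",r.std(),"dir",np.degrees(np.arctan2(vy,vx)),X[0],X[-1]);res.append((vx,vy,x0,y0))
(a,b,c,e),(a2,b2,c2,e2)=res
t=np.linalg.solve([[a,-a2],[b,-b2]],[c2-c,e2-e]);corner=np.array([c+a*t[0],e+b*t[0]]);print("corner",corner)
end=cast(f([[103,90]]),18);print("end",end,np.linalg.norm(end[0,:2]-corner))
sc=cast(f([[623,127],[626,131]]),15);print("screw",sc,np.linalg.norm(sc[0,:2]-corner))
# tester top
top=cast((np.array([[162,238],[334,238],[332,464],[165,464]])+.5)/4-.5+np.array([195,170]),s["position"][2]+59.2);print("top",top.round(1),top.mean(0),"tcp",s["position"])
# z check from patch depth
M=T;print("depth plane z:",)
for p in [(300,160),(330,180),(280,160)]:
    zz=d["range_z"][p[1],p[0]]; sl=und(d,[p])[0]; print((T@np.r_[sl*zz,zz,1])[:3])
```

```text
n 40 w 5.799999999999979 rms 0.09374471985971615 dir 76.81041 [579.73971408 -85.29053486] [600.46889023   2.98688516]
n 40 w 5.1999999999999815 rms 0.056571019840935155 dir -13.422641 [597.67035509  11.95900847] [562.19513097  20.40941715]
corner [602.3728    10.772396]
end [[ 570.41325158 -124.7067727    18.        ]] 139.1977660990648
screw [[548.98869809  23.77697323  15.        ]
 [549.92491602  25.03328268  15.        ]] 54.945260531010156
top [[ 558.9 -130.2  204.8]
 [ 554.5 -110.5  204.8]
 [ 584.4 -103.4  204.8]
 [ 589.  -123.8  204.8]] [ 571.68707957 -116.98780942  204.76567776] tcp [ 571.25070748 -116.53605138  145.56567776]
depth plane z:
[545.22873266 -73.64280973  16.55927485]
[559.86351948 -34.49198242  16.97942993]
[549.80469935 -95.63171921  18.53299265]
```

apply_moves(
  plan=[1, 0.0004, -0.0019, -0.015, 0, 1, 0.0004, -0.0019, -0.03, 0, 1, 0.0004, -0.0019, -0.042, 0, 1, 0.0004, -0.0019, -0.052, 0, 1, 0.0004, -0.0019, -0.057, 0, 1, 0.0004, -0.0019, -0.058, 0, 1, 0.0004, -0.0019, -0.058, 0, 1, 0.0004, -0.0019, -0.058, 0],
)

```text
clock: 6.67
position: [572.5, -117.6, 88.3]
ee_rot: [-0.11, 0.994, -0.0, 0.001]
contact_force: [-0.2, 0.2, -1.0]
gripper_width: 20.5
```

```bash
python3 snap.py 6 wrist scene
python3 - <<'E'
from h import *
d=load("scene6.npy")
c=cv2.convertScaleAbs(d["color"][:,:,::-1],alpha=1.5)
cv2.imwrite("pics/s6c.png",cv2.resize(c[110:220,180:300],None,fx=5,fy=5,interpolation=cv2.INTER_CUBIC))
E
```

```text
6.6667 [ 572.51 -117.59   88.33] [-0.22  0.16 -0.97] [ 0.006 -0.036  0.032] 20.485431898986498
```

View pics/s6c.png

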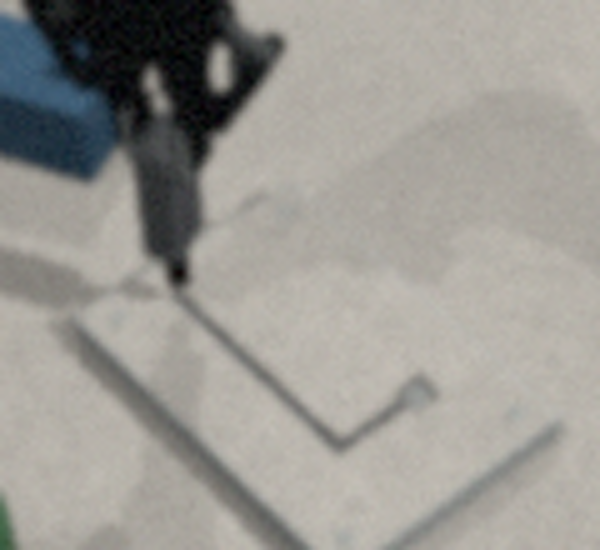

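View pics/wrist6.png

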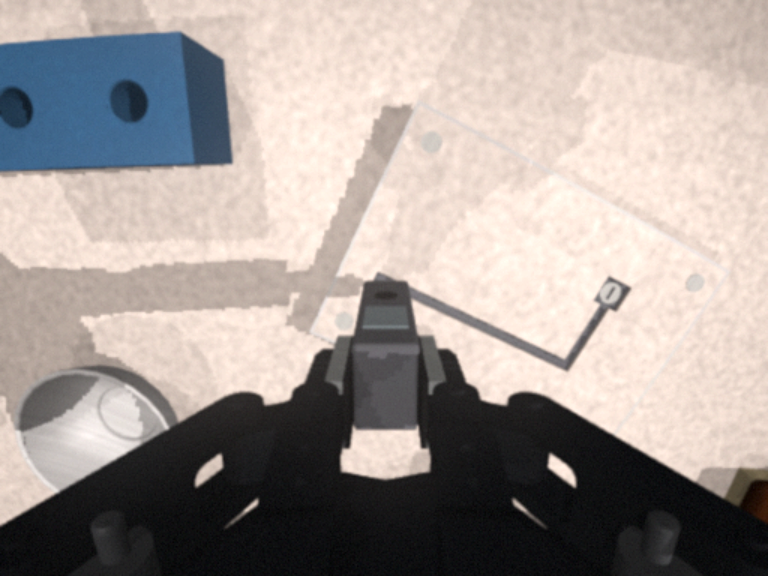

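apply_moves(
  plan=[1, 0, 0, -0.0025, 0, 1, 0, 0, -0.005, 0, 1, 0, 0, -0.0075, 0, 1, 0, 0, -0.009, 0, 1, 0, 0, -0.0108, 0, 1, 0, 0, -0.0108, 0, 1, 0, 0, -0.0108, 0, 1, 0, 0, -0.0108, 0],
)

```text
clock: 7.43
position: [572.1, -117.5, 77.0]
ee_rot: [-0.11, 0.994, -0.0, 0.0]
contact_force: [-1.1, 0.4, 1.6]
gripper_width: 20.9
```

```bash
python3 snap.py 7 scene
python3 - <<'E'
from h import *
d=load("scene7.npy")
c=cv2.convertScaleAbs(d["color"][:,:,::-1],alpha=1.5)
cv2.imwrite("pics/s7c.png",cv2.resize(c[140:200,190:270],None,fx=8,fy=8,interpolation=cv2.INTER_CUBIC))
E
```

```text
7.4333 [ 572.05 -117.49   77.05] [-1.11  0.42  1.56] [0.1   0.09  0.015] 20.896652329987635
```

View pics/s7c.png

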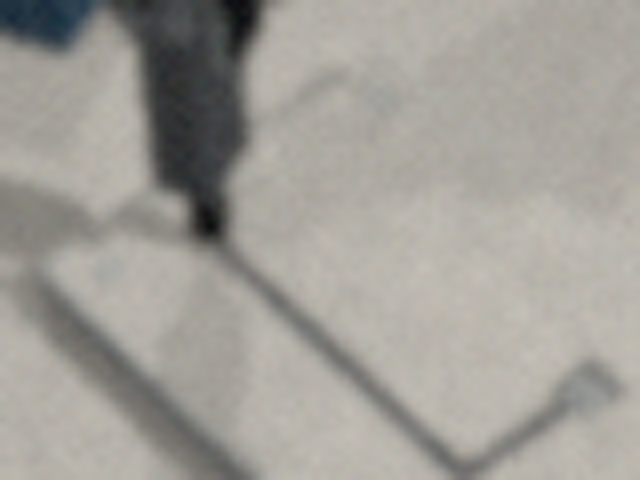

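apply_moves(
  plan=[1, 0.001, -0.0002, 0, 0, 1, 0.002, -0.0005, 0, 0, 1, 0.002, -0.0005, 0, 0, 1, 0.002, -0.0005, 0, 0],
)

```text
clock: 7.82
position: [573.4, -118.0, 76.6]
ee_rot: [-0.11, 0.994, 0.0, -0.001]
contact_force: [-2.2, 0.7, 0.9]
gripper_width: 20.9
```

```bash
python3 snap.py 8
```

```text
7.8167 [ 573.44 -118.05   76.63] [-2.21  0.74  0.89] [0.181 0.541 0.032] 20.870633615360532
```

apply_moves(
  plan=[1, -0.002, 0.0005, 0, 0, 1, -0.004, 0.001, 0, 0, 1, -0.004, 0.001, 0, 0, 1, -0.004, 0.001, 0, 0],
)

```text
clock: 8.15
position: [570.4, -116.9, 77.2]
ee_rot: [-0.11, 0.994, -0.0, 0.001]
contact_force: [1.8, 1.4, 1.0]
gripper_width: 20.5
```

```bash
python3 snap.py 9
```

```text
8.15 [ 570.44 -116.9    77.16] [1.8  1.44 1.02] [ 0.106 -0.264  0.018] 20.507765033399544
```

apply_moves(
  plan=[1, 0.001, -0.0002, -0.0005, 0, 1, 0.002, -0.0005, -0.001, 0, 1, 0.002, -0.0005, -0.001, 0, 1, 0.002, -0.0005, -0.001, 0],
)

```text
clock: 8.48
position: [571.5, -117.5, 75.5]
ee_rot: [-0.11, 0.994, 0.0, -0.001]
contact_force: [-0.2, 0.2, 2.0]
gripper_width: 20.5
```

apply_moves(
  plan=[1, 0.0003, 0.0015, 0, 0, 1, 0.0007, 0.0029, 0, 0, 1, 0.001, 0.0044, 0, 0, 1, 0.0014, 0.0058, 0, 0, 1, 0.0017, 0.0073, 0, 0, 1, 0.0021, 0.0088, 0, 0, 1, 0.0024, 0.0102, 0, 0, 1, 0.00275, 0.0117, 0, 0],
)

```text
clock: 9.15
position: [574.7, -105.7, 75.9]
ee_rot: [-0.11, 0.994, -0.0, 0.0]
contact_force: [-0.1, -1.6, 0.5]
gripper_width: 20.7
```

```bash
python3 snap.py 10
```

```text
9.15 [ 574.73 -105.68   75.85] [-0.07 -1.56  0.47] [-0.719  0.2    0.008] 20.706955828249843
```

apply_moves(
  plan=[1, 0.0003, 0.0015, 0, 0, 1, 0.0007, 0.0029, 0, 0, 1, 0.001, 0.0044, 0, 0, 1, 0.0014, 0.0058, 0, 0, 1, 0.0017, 0.0073, 0, 0, 1, 0.0021, 0.0088, 0, 0, 1, 0.0024, 0.0102, 0, 0, 1, 0.00275, 0.0117, 0, 0],
)

```text
clock: 9.82
position: [577.4, -94.0, 75.8]
ee_rot: [-0.11, 0.994, 0.0, -0.0]
contact_force: [0.1, -2.6, 1.4]
gripper_width: 20.4
```

```bash
python3 snap.py 11 scene
python3 - <<'E'
from h import *
d=load("scene11.npy")
c=cv2.convertScaleAbs(d["color"][:,:,::-1],alpha=1.5)
cv2.imwrite("pics/s11c.png",cv2.resize(c[130:200,190:270],None,fx=8,fy=8,interpolation=cv2.INTER_CUBIC))
E
```

```text
9.8167 [577.41 -93.96  75.81] [ 0.09 -2.56  1.42] [-0.691  0.19  -0.017] 20.413795558558675
```

View pics/s11c.png

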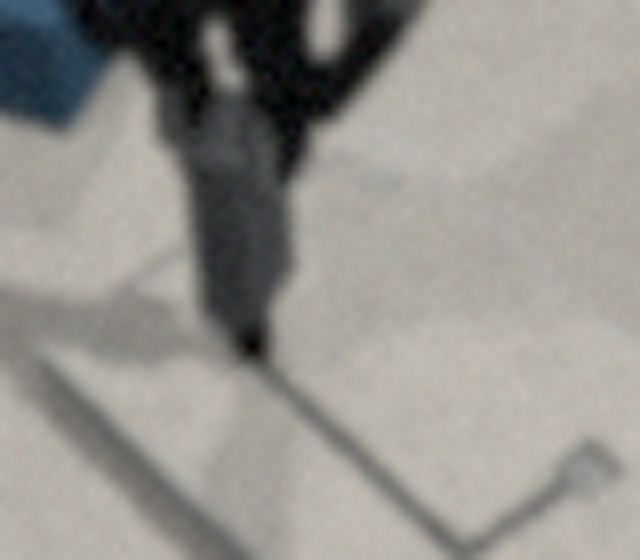

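apply_moves(
  plan=[1, 0.0003, 0.0015, 0, 0, 1, 0.0007, 0.0029, 0, 0, 1, 0.001, 0.0044, 0, 0, 1, 0.0014, 0.0058, 0, 0, 1, 0.0017, 0.0073, 0, 0, 1, 0.0021, 0.0088, 0, 0, 1, 0.0024, 0.0102, 0, 0, 1, 0.00275, 0.0117, 0, 0],
)

```text
clock: 10.53
position: [580.1, -82.3, 75.8]
ee_rot: [-0.11, 0.994, -0.0, -0.0]
contact_force: [-0.4, -0.7, 1.2]
gripper_width: 20.7
```

apply_moves(
  plan=[1, 0.0003, 0.0015, 0, 0, 1, 0.0007, 0.0029, 0, 0, 1, 0.001, 0.0044, 0, 0, 1, 0.0014, 0.0058, 0, 0, 1, 0.0017, 0.0073, 0, 0, 1, 0.0021, 0.0088, 0, 0, 1, 0.0024, 0.0102, 0, 0, 1, 0.00275, 0.0117, 0, 0],
)

```text
clock: 11.2
position: [582.9, -70.6, 75.8]
ee_rot: [-0.11, 0.994, 0.0, -0.0]
contact_force: [-0.5, -1.2, 1.6]
gripper_width: 21.1
```

apply_moves(
  plan=[1, 0.0003, 0.0015, 0, 0, 1, 0.0007, 0.0029, 0, 0, 1, 0.001, 0.0044, 0, 0, 1, 0.0014, 0.0058, 0, 0, 1, 0.0017, 0.0073, 0, 0, 1, 0.0021, 0.0088, 0, 0, 1, 0.0024, 0.0102, 0, 0, 1, 0.00275, 0.0117, 0, 0],
)

```text
clock: 11.87
position: [585.7, -58.9, 75.8]
ee_rot: [-0.11, 0.994, 0.0, -0.0]
contact_force: [-0.5, -1.6, 1.6]
gripper_width: 21.0
```

```bash
python3 snap.py 12 wrist scene
python3 - <<'E'
from h import *
d=load("scene12.npy")
c=cv2.convertScaleAbs(d["color"][:,:,::-1],alpha=1.5)
a=cv2.resize(c[130:205,190:270],None,fx=5,fy=5,interpolation=cv2.INTER_CUBIC)
d=load("wrist12.npy")
c=cv2.convertScaleAbs(d["color"][:,:,::-1],alpha=1.5)
b=cv2.resize(c[160:285,195:345],None,fx=2.6,fy=3,interpolation=cv2.INTER_CUBIC)
cv2.imwrite("pics/s12c.png",np.hstack([a,b]))
E
```

```text
11.8667 [585.65 -58.86  75.8 ] [-0.53 -1.61  1.6 ] [-0.643  0.182 -0.023] 20.96900713983502
```

View pics/s12c.png

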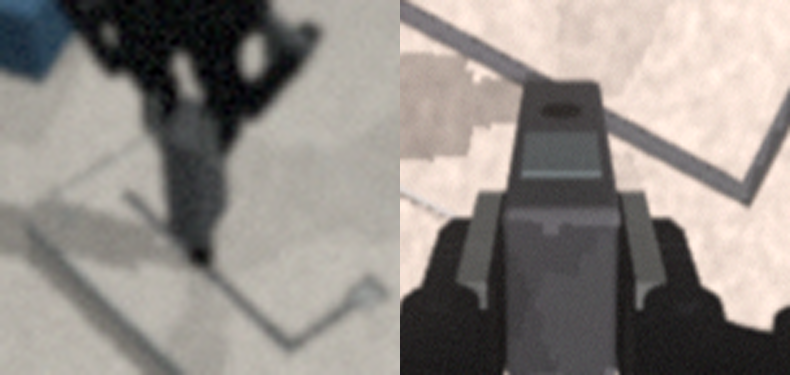

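The crop shows the tip sitting on the seam line and the tester upright, with steady drag of about 1.6 N along the seam. I'll carry on.

apply_moves(
  plan=[1, 0.0003, 0.0015, 0, 0, 1, 0.0007, 0.0029, 0, 0, 1, 0.001, 0.0044, 0, 0, 1, 0.0014, 0.0058, 0, 0, 1, 0.0017, 0.0073, 0, 0, 1, 0.0021, 0.0088, 0, 0, 1, 0.0024, 0.0102, 0, 0, 1, 0.00275, 0.0117, 0, 0],
)

```text
clock: 12.63
position: [588.4, -47.2, 75.8]
ee_rot: [-0.11, 0.994, -0.0, -0.0]
contact_force: [-0.1, -2.3, 2.2]
gripper_width: 20.6
```

apply_moves(
  plan=[1, 0.0003, 0.0015, 0, 0, 1, 0.0007, 0.0029, 0, 0, 1, 0.001, 0.0044, 0, 0, 1, 0.0014, 0.0058, 0, 0, 1, 0.0017, 0.0073, 0, 0, 1, 0.0021, 0.0088, 0, 0, 1, 0.0024, 0.0102, 0, 0, 1, 0.00275, 0.0117, 0, 0],
)

```text
clock: 13.3
position: [591.1, -35.5, 75.8]
ee_rot: [-0.11, 0.994, -0.0, -0.0]
contact_force: [-0.6, -1.9, 1.6]
gripper_width: 20.8
```

apply_moves(
  plan=[1, 0.0003, 0.0015, 0, 0, 1, 0.0007, 0.0029, 0, 0, 1, 0.001, 0.0044, 0, 0, 1, 0.0014, 0.0058, 0, 0, 1, 0.0017, 0.0073, 0, 0, 1, 0.0021, 0.0088, 0, 0, 1, 0.0024, 0.0102, 0, 0, 1, 0.00275, 0.0117, 0, 0],
)

```text
clock: 13.97
position: [593.9, -23.8, 75.8]
ee_rot: [-0.11, 0.994, 0.0, -0.0]
contact_force: [-0.2, -1.9, 2.2]
gripper_width: 21.1
```

apply_moves(
  plan=[1, 0.0003, 0.0015, 0, 0, 1, 0.0007, 0.0029, 0, 0, 1, 0.001, 0.0044, 0, 0, 1, 0.0014, 0.0058, 0, 0, 1, 0.0017, 0.0073, 0, 0, 1, 0.0021, 0.0088, 0, 0, 1, 0.0024, 0.0102, 0, 0, 1, 0.00275, 0.0117, 0, 0],
)

```text
clock: 14.63
position: [596.7, -12.1, 75.8]
ee_rot: [-0.11, 0.994, -0.0, -0.0]
contact_force: [-0.1, -1.9, 1.3]
gripper_width: 20.8
```

apply_moves(
  plan=[1, 0.0003, 0.0015, 0, 0, 1, 0.0007, 0.0029, 0, 0, 1, 0.001, 0.0044, 0, 0, 1, 0.0014, 0.0058, 0, 0, 1, 0.0017, 0.0073, 0, 0, 1, 0.0021, 0.0088, 0, 0, 1, 0.0024, 0.0102, 0, 0, 1, 0.00275, 0.0117, 0, 0],
)

```text
clock: 15.3
position: [599.4, -0.4, 75.8]
ee_rot: [-0.11, 0.994, -0.0, -0.0]
contact_force: [-1.1, -2.3, 2.2]
gripper_width: 21.0
```

```bash
python3 snap.py 13 wrist scene
cat > crop.py <<'E'
from h import *
import sys
n=sys.argv[1]
d=load(f"scene{n}.npy")
c=cv2.convertScaleAbs(d["color"][:,:,::-1],alpha=1.5)
a=cv2.resize(c[130:205,200:280],None,fx=5,fy=5,interpolation=cv2.INTER_CUBIC)
d=load(f"wrist{n}.npy")
c=cv2.convertScaleAbs(d["color"][:,:,::-1],alpha=1.5)
b=cv2.resize(c[160:285,185:335],None,fx=2.6,fy=3,interpolation=cv2.INTER_CUBIC)
cv2.imwrite(f"pics/s{n}c.png",np.hstack([a,b]))
E
python3 crop.py 13
```

```text
15.3 [ 5.994e+02 -3.600e-01  7.579e+01] [-1.07 -2.35  2.15] [-0.72   0.183  0.045] 20.950316687855047
```

View pics/s13c.png

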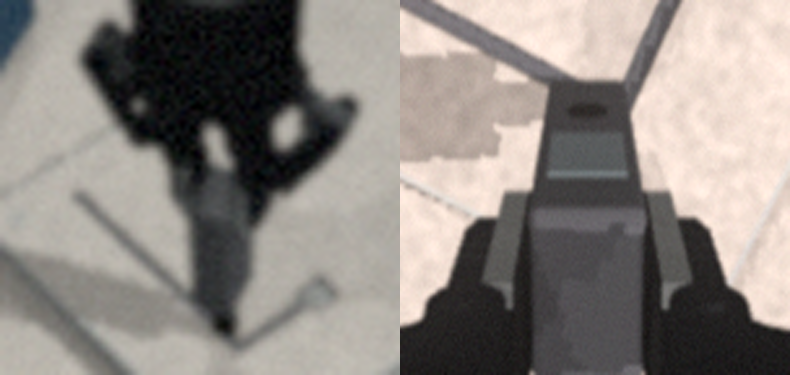

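apply_moves(
  plan=[1, 0.0003, 0.0015, 0, 0, 1, 0.0007, 0.0029, 0, 0, 1, 0.001, 0.0044, 0, 0, 1, 0.0014, 0.0058, 0, 0, 1, 0.0017, 0.0073, 0, 0, 1, 0.0021, 0.0088, 0, 0, 1, 0.0024, 0.0102, 0, 0, 1, 0.00275, 0.0117, 0, 0],
)

```text
clock: 16.07
position: [602.1, 11.3, 75.8]
ee_rot: [-0.11, 0.994, -0.0, -0.0]
contact_force: [0.1, -1.9, 1.5]
gripper_width: 20.6
```

```bash
python3 snap.py 14 wrist scene;python3 crop.py 14
```

```text
16.0667 [602.14  11.33  75.81] [ 0.07 -1.87  1.47] [-0.692  0.174 -0.03 ] 20.639713252064563
```

View pics/s14c.png

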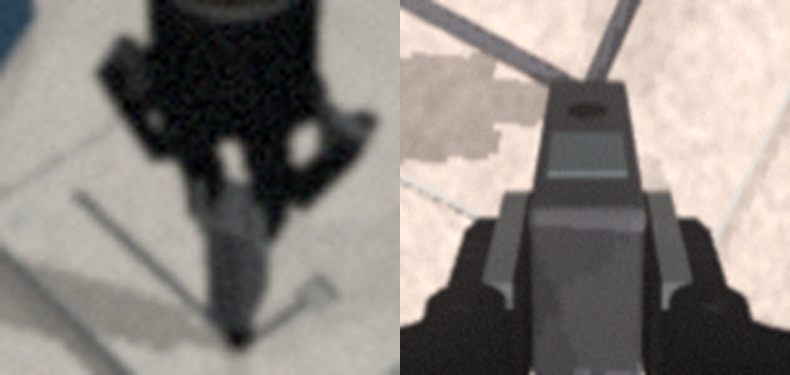

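apply_moves(
  plan=[1, -0.0015, 0.0003, 0, 0, 1, -0.003, 0.0007, 0, 0, 1, -0.0045, 0.001, 0, 0, 1, -0.0059, 0.0014, 0, 0, 1, -0.0074, 0.0018, 0, 0, 1, -0.0089, 0.0021, 0, 0, 1, -0.0104, 0.0025, 0, 0, 1, -0.0119, 0.0028, 0, 0],
)

```text
clock: 16.83
position: [590.2, 14.1, 75.9]
ee_rot: [-0.11, 0.994, 0.0, 0.0]
contact_force: [2.0, -0.9, 1.6]
gripper_width: 20.8
```

apply_moves(
  plan=[1, -0.0015, 0.0003, 0, 0, 1, -0.003, 0.0007, 0, 0, 1, -0.0045, 0.001, 0, 0, 1, -0.0059, 0.0014, 0, 0, 1, -0.0074, 0.0018, 0, 0, 1, -0.0089, 0.0021, 0, 0, 1, -0.0104, 0.0025, 0, 0, 1, -0.0119, 0.0028, 0, 0],
)

```text
clock: 17.5
position: [578.2, 16.8, 75.8]
ee_rot: [-0.11, 0.994, 0.0, 0.0]
contact_force: [1.9, -0.9, 1.6]
gripper_width: 20.4
```

```bash
python3 snap.py 15 wrist scene;python3 crop.py 15
```

```text
17.5 [578.19  16.81  75.83] [ 1.91 -0.92  1.58] [-0.128 -0.674 -0.013] 20.40419599745479
```

View pics/s15c.png

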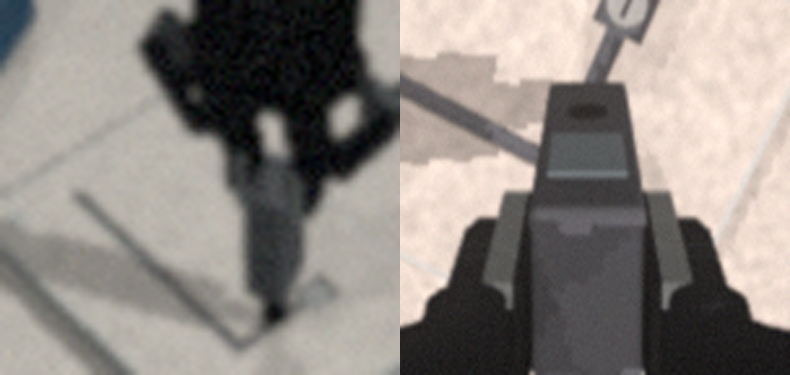

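Run:
```python
from h import *
for n in(13,14,15):
    d=load(f"wrist{n}.npy");s=d["s"];T=wristT(d,s)
    c=cv2.convertScaleAbs(d["color"][:,:,::-1],alpha=1.5)
    if n==15: cv2.imwrite("pics/w15s.png",cv2.resize(c[140:200,240:320],None,fx=8,fy=8,interpolation=cv2.INTER_CUBIC))
    print(onplane(d,[[272.7,162.3]],15,T)) if n==15 else 0
```

```text
[[550.38296079  24.19493778  15.        ]]
```

View pics/w15s.png

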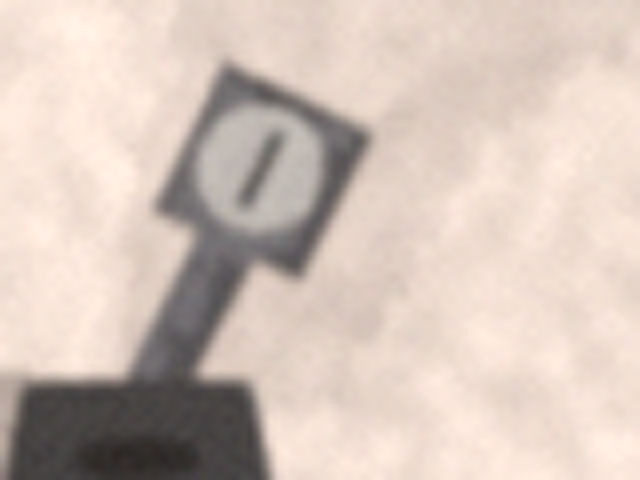

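Run:
```python
from h import *
d=load("wrist15.npy");s=d["s"];T=wristT(d,s)
f=lambda p:(np.array(p,float)+.5)/8-.5+np.array([240,140])
print(onplane(d,f([[261,166]]),15,T),onplane(d,f([[225,62],[370,135],[300,275],[158,210]]),18,T).mean(0))
```

```text
[[548.78163602  23.35421876  15.        ]] [548.81570392  23.45312918  18.        ]
```

apply_moves(
  plan=[1, -0.0015, 0.0003, 0, 0, 1, -0.003, 0.0007, 0, 0, 1, -0.0045, 0.001, 0, 0, 1, -0.0059, 0.0014, 0, 0, 1, -0.0074, 0.0018, 0, 0, 1, -0.0089, 0.0021, 0, 0, 1, -0.0104, 0.0025, 0, 0, 1, -0.0119, 0.0028, 0, 0],
)

```text
clock: 18.27
position: [566.3, 19.7, 75.8]
ee_rot: [-0.11, 0.994, 0.0, 0.0]
contact_force: [0.9, -0.6, 2.0]
gripper_width: 20.9
```

apply_moves(
  plan=[1, -0.0015, 0.0003, 0, 0, 1, -0.003, 0.0007, 0, 0, 1, -0.0045, 0.001, 0, 0, 1, -0.0059, 0.0014, 0, 0, 1, -0.0074, 0.0018, 0, 0, 1, -0.0089, 0.0021, 0, 0, 1, -0.0104, 0.0025, 0, 0, 1, -0.0119, 0.0028, 0, 0],
)

```text
clock: 18.93
position: [554.4, 22.4, 75.8]
ee_rot: [-0.11, 0.994, 0.0, 0.0]
contact_force: [2.0, 0.3, 1.4]
gripper_width: 20.3
```

```bash
python3 snap.py 16 wrist scene;python3 crop.py 16
```

```text
18.9333 [554.4   22.45  75.81] [2.02 0.34 1.42] [-0.125 -0.723  0.018] 20.289087291211516
```

View pics/s16c.png

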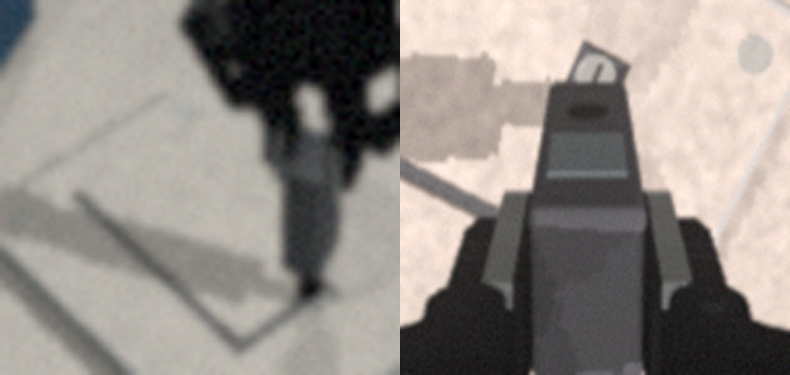

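apply_moves(
  plan=[1, -0.0015, 0.0003, 0, 0, 1, -0.003, 0.0006, -0.0002, 0, 1, -0.0045, 0.0009, -0.0004, 0, 1, -0.006, 0.0012, -0.0006, 0, 1, -0.006, 0.0012, -0.0008, 0, 1, -0.006, 0.0012, -0.0008, 0, 1, -0.006, 0.0012, -0.0008, 0, 1, -0.006, 0.0012, -0.0008, 0],
)

```text
clock: 19.7
position: [548.0, 23.7, 74.8]
ee_rot: [-0.11, 0.994, 0.0, -0.001]
contact_force: [-0.6, 1.6, 1.7]
gripper_width: 20.7
```

```bash
python3 snap.py 17 wrist scene top;python3 crop.py 17
```

```text
19.7 [547.98  23.67  74.78] [-0.62  1.63  1.67] [ 0.418 -0.021  0.008] 20.6992950315938
```

View pics/s17c.png

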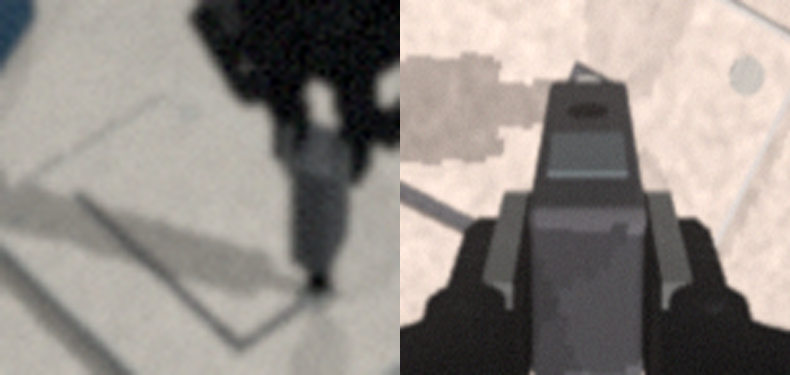

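View pics/scene17.png

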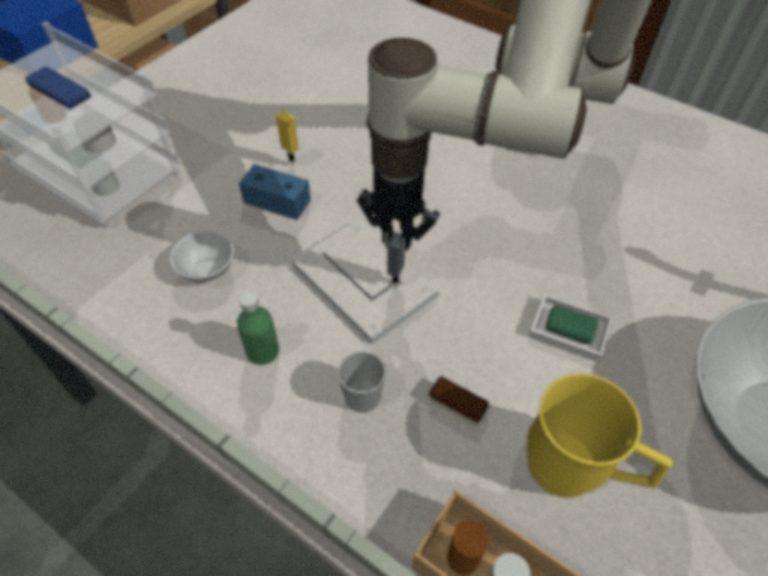

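apply_moves(
  plan=[1, 0.0003, 0, 0, 0, 1, 0.0003, 0, 0, 0, 1, 0.0003, 0, 0, 0, 1, 0.0003, 0, 0, 0, 1, 0.0003, 0, 0, 0, 1, 0.0003, 0, 0, 0],
)

```text
clock: 20.35
position: [548.5, 23.5, 74.9]
ee_rot: [-0.11, 0.994, -0.0, -0.0]
contact_force: [-0.6, 0.9, 1.4]
gripper_width: 20.9
```

```bash
python3 - <<'E'
from bench import arm
import numpy as np
F=[];P=[]
for i in range(8):
    arm.get_image("scene");s=arm.read_state();F.append(s["contact_force"]);P.append(s["position"])
print(np.mean(F,0),np.std(F,0),np.mean(P,0),np.std(P,0),s["clock"],s["gripper_width"],s["ee_rot"],abs(s["joint_vel"]).max(),s["wrist_torque"])
E
python3 snap.py 18 scene wrist
```

```text
[-0.9742125   0.52669366  1.85783764] [0.33158678 0.41552032 0.46415556] [548.57328535  23.45968914  74.92261431] [0.03746854 0.01455434 0.01769467] 20.75 20.73626948248571 [-1.09579072e-01  9.93978054e-01 -5.53743580e-05 -2.28221348e-04] 0.0014308747098022198 [0.15700492 0.49741666 0.05261732]
20.75 [548.63  23.48  74.95] [-0.72  0.21  2.43] [0.157 0.497 0.053] 20.73626948248571
```

Run:
```python
from h import *
d=load("scene18.npy")
c=cv2.convertScaleAbs(d["color"][:,:,::-1],alpha=1.5)
cv2.imwrite("pics/s18c.png",cv2.resize(c[160:200,240:290],None,fx=12,fy=12,interpolation=cv2.INTER_CUBIC))
p=d["camera_from_world"]@np.array([548.8,23.5,15,1]);
q,_=cv2.projectPoints(p[None,:3],np.zeros(3),np.zeros(3),d["camera_matrix"],np.array([d["k1"],0,0,0,0.]))
print("screw predicted px",q,"in crop",(q-[240,160]+.5)*12-.5)
```

```text
screw predicted px [[[262.80495909 188.3888562 ]]] in crop [[[279.15950909 346.16627438]]]
```

View pics/s18c.png

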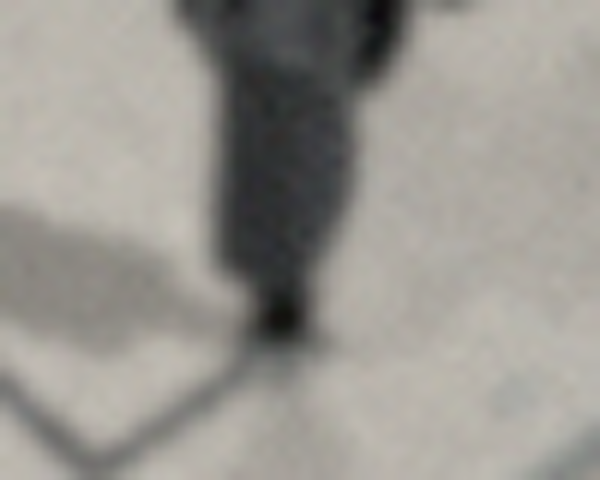

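Run:
```python
from bench import arm
print(arm.job_done()); s=arm.read_state(); print(s["clock"],s["position"],s["contact_force"])
```

```text
the job is handed in; nothing more can be done
None
the job is handed in; nothing more can be done
```

I took the grey damp tester out of the blue stand and traced the seam from the plain end, round the corner, to the screw. I handed the job in about 21 s after the start, with the tester still gripped and upright.

**Trace:** The tip touched down about 2 mm before seam_start. A small sideways push each way there met the groove walls on both sides, so the tip was in the groove. I then ran it at about 18 mm/s with the tip roughly 5 mm in, and the force readings stayed steady along both legs.

**Final position:** The gripper stood at (548.6, 23.5) mm, and the screw measured (548.8, 23.4) mm in the wrist camera. The scene camera also showed the tip on the screw.

**Final push:** The upward force averaged 3.0 N after adding about 1.2 N for the tester's weight, which is about half-way in. Single readings varied by about 0.5 N. I inferred this from force and height, because the pin's travel could not be seen directly.

**Checks that were weaker:**
- A sideways force of about 1 N remained at rest, which I took to be friction.
- The wrist camera could not see the tip behind the handle.
- The top camera's view was blocked by the arm, so it was no use for the final check.
- In the last scene picture, the other things on the ledge appeared to be where they started. I compared them only by eye.

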